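# Knock home the clamping pin of a welding jig and lock it with its keeper rod

### The arm

A 6-joint arm with a two-finger parallel gripper is mounted at the origin on the work surface. World frame = base frame: x ahead of the robot, y to its left, z up, the work surface at z = 0. Lengths are in mm, angles in rad, forces in N, time in s.
With the tool pointing down it reaches from about 300 to 875 mm from the base axis. Payload 4.2 kg.
Tool frame: the origin (TCP) lies at the very end of the fingers, on their centre line; the grasp point (between the pads) lies 19 mm behind it; z points along the fingers, y is the direction in which the jaws open and shut (so a half turn about z gives the same grasp; the last joint's range is limited). The gripper opens to 85 mm and grips with 20 to 120 N. Pads are 22 mm wide; open, the fingers measure 114 mm over their backs; the gripper's body (76 mm by 85 mm) begins 54 mm behind the grasp point. The pads swing forward as they close: fully open they stand 13 mm farther back than shut.
Start: joints at [-1.181, 0.32, 1.565, -0, 1.257, -0.02], TCP at [229.099, -527.404, 231.338] pointing down, gripper open.
Joint ranges: [-3.11, 3.11], [-0.84, 2.01], [0.21, 2.61], [-1.34, 4.49], [0.05, 2.63], [-2.56, 2.56]. Speed limits (rad/s): [2.57, 2.57, 3.14, 3.14, 3.14, 3.14].

### API

Orientations are given as a rotation vector (axis times angle).
In Python, from bench import get_state, get_image, camera_model, job_done gives the robot as it stands. The module is installed in compiled form; this text tells all that it offers.
- The arm moves only by the tool send_rows, never from a script. Its argument "increments" is a list of rows, each an object of numbers: "x", "y", "z": the shift along the tool's x, y, z in m; "ax", "ay", "az": the turn, a rotation vector about the tool's x, y, z in degrees; "grip": the finger opening in m, from 0 to 0.0854. In form: [{"x": .., "y": .., "z": .., "ax": .., "ay": .., "az": .., "grip": ..}, ...]. A call has 1 to 5 rows; each row is the pose to reach, as a shift and turn from the pose commanded when the call began, along the tool's axes at that moment; what a row does not reach only later rows make up. A row lasts 1/8 s, in which the tool goes at most 62.5 mm and 10.7 degrees, less where a joint would pass 70% of its speed; a pose out of reach is approached as far as the arm can. A call with a gripper value outside its range is refused whole. The fingers move at their own pace and stop on an object; "squeeze" is the grip in N (left out, the last holds). Time passes only in rows, so rows that repeat a pose let the fingers close. It gives the time, the measured TCP pose, the force and the opening at its end, in the units of the state.
- get_state(): the state, without advancing time (a new reading comes with each control period).
- get_image(name): name is "scene" or "top" or "wrist"; returns the picture (420x560x3 uint8, blue, green, red); there is no depth.
- camera_model(name): a dict with "fovy" (degrees; the focal length in pixels is half the picture's height over the tangent of half this angle, whatever the lens; pixels are square), "cx", "cy" (the principal point, pixels), "cam_to_world" (4x4, takes a point from camera to world coordinates). Camera axes: x right, y down, z forward; pixel columns grow to the right and rows downward; lengths in mm; the calibration is good to about 2 mm. The wrist camera is an equidistant fisheye: a pixel r from the principal point sees the ray r / f radians off the axis. A picture is of the moment at which its call begins: read the wrist's pose just before it. camera_model takes no time and is no camera call; for the wrist camera it gives the pose at the moment of the call.
- job_done(): hands the job in, once; it reports no verdict.
The state is a dict: "time_s": time; "joints": joint angles; "joint_vel": joint speeds; "effort": joint torques, N m; "position": TCP position; "orientation": TCP orientation; "contact_force": force on the tool from outside, world axes, zero at the start; "torque": the same for the moment, N m; "finger_gap": finger opening in mm.
Only numpy, scipy, OpenCV 4.12 (cv2) and the standard library are available. Lean on these libraries where they do the work, as an engineer would, in place of code of your own. Each camera call takes 0.05 s, during which the arm holds its last target. There are 200 camera calls.

### The job

The sprung clamping pin on the welding jig has ridden up. Hold the mallet by its handle and knock the pin fully home with brisk blows of a head face, struck squarely along the pin's own leaning axis (the gripper itself must not touch the pin), then put the mallet down on the table, off the jig. After that push the keeper rod through both ears over the pin until its tip sticks out beyond the far ear, leave it there, and do not disturb the other things on the table.

Things in the scene. Friction and masses are not known exactly. Their poses are not given: they have to be found in the camera images.
- jig: Fixed steel welding jig. Origin: underside of its 12 thick base plate (x -80..150, y -80..80), z up. A block 96 wide (with cheeks y to +-58, top z 64) has an upper face centred at (0, 0, 92) that leans 30 degrees: normal (-0.5, 0, 0.866). The clamping pin stands in its middle. Bent sheet workpiece up to z 62 at x 112.
- ears (a point): Midpoint between the two ears on the leaning face, on the axis of their 16.5 mm holes, at (-8.5, 0, 106.7) in the jig, axes parallel to the jig's: y is the hole axis. Ears: 12 thick, outer sides at y +-44, inner +-32; 44 wide along the slope, 34 tall along the face normal, hole centre 17 above the face, chamfered on the +y side.
- pin_head (a point): Round flat head (diameter 30, 12 thick) of the clamping pin, midway between the ears. Origin: centre of its top; z = the pin's axis pointing out (30 degrees from vertical), y = along the ears' hole axis. Its top is 3 mm above the leaning face when home, up to 33 mm when up; unless nearly home it blocks the ears' holes.
- plunger (a joint): Slide of the clamping pin along its axis: 0 = fully up, 0.030 = fully home against its stop. A spring and tight bore resist with about 14 to 17 N, and it stays where it is left.
- mallet: Mallet of about 0.5 kg standing on one face of its head: black rubber cylinder head, diameter 46, 110 long, with flat faces; wooden handle of 20 wide x 34 tall section. Origin: centre of the lower face; z = along the head to the other face; x = along the handle, whose centre line is at z 55 and runs from the head to x 190. Centre of mass at about x 14.
- mallet_mid (a point): Centre of the mallet's head (z 55 in the mallet).
- rod: Keeper rod: square aluminium handle 60 long, 26 x 26, with a round steel shank of diameter 14 and 110 long, tapered at the tip, lying on the handle's side. Origin: centre of the handle's underside; x = towards the tip; shank axis at z 13.
- rod_tip (a point): End of the shank, at (140, 0, 13) in the rod.
- rod_neck (a point): Where the shank leaves the handle, at (30, 0, 13) in the rod.
- offcut: Bystander: steel offcut block 70 x 45 x 45; origin centre of underside.
- wrench: Bystander: flat wrench 180 long, 8 tall; origin centre of underside.
- wire_brush: Bystander: brush 200 long, 20 tall; origin centre of underside.
- weld_square: Bystander: flat triangular welding square 100 x 100, 15 tall; origin near its long leg.
- tube_cut: Bystander: steel cylinder of diameter 44, 90 long, lying; origin centre of underside.
Mind the look-alikes: they are no part of the job. What is shaped like the mallet but green is not meant.

How it is judged (in metres and radians):
On the way, in this order (a step that is already met when the one before it is completed fails the run):
1. a blow of the mallet lands on the pin squarely (mallet head within 14 degrees of the pin's axis) and drives it down at over 30 mm/s (contact force between mallet and plunger above 1 N and angle between the z axis of mallet and the z axis of pin_head, either way round below 0.25 rad and velocity of joint plunger above 0.03 m/s).
2. the pin is home within 3 mm (value of joint plunger above 0.027 m), for 0.2 s.
3. the mallet is put down on the table, off the jig, and let go (height (world z) of mallet_mid below 0.07 m and contact force between mallet and jig below 0.1 N and contact force between mallet and the fingers below 0.1 N and linear speed of mallet below 0.03 m/s), for 0.2 s.
4. the keeper rod is through both ears (angle between the x axis of rod and the y axis of ears, either way round below 0.12 rad and x of rod_tip in the frame of ears between -0.008 and 0.008 m and z of rod_tip in the frame of ears between -0.008 and 0.008 m and x of rod_neck in the frame of ears between -0.008 and 0.008 m and z of rod_neck in the frame of ears between -0.008 and 0.008 m and ((y of rod_tip in the frame of ears above 0.046 m and y of rod_neck in the frame of ears below -0.04 m) or (y of rod_tip in the frame of ears below -0.046 m and y of rod_neck in the frame of ears above 0.04 m))), for 0.2 s.
At the end, for the whole second after the job is handed in: The pin is home within 3 mm; the keeper rod rests through both ears, tip at least 2 mm beyond the far ear, shank within 8 mm of the hole axis; the mallet rests on the table (head centre below 70 mm), not touching the jig; all at rest (all of step 4 and value of joint plunger above 0.027 m and linear speed of each of rod, mallet below 0.02 m/s and height (world z) of mallet_mid below 0.07 m and contact force between mallet and jig below 0.1 N).
It fails at once if the gripper touches the pin (contact force between plunger and the fingers above 1 N or contact force between plunger and the arm above 1 N).
It fails at once if another thing on the table is moved by more than 40 mm (distance of any of offcut, wrench, wire_brush, weld_square, tube_cut from where it was at the start of the episode above 0.04 m).
It also fails if it takes over 72 s, if anything falls off the work surface, if the arm or the gripper's body presses on something with over 40 N, if the wrist force passes 120 N, or if a joint passes its speed limit or range.

## Working session

There is one attempt and no reset: what is moved stays moved. The work goes in short steps, Python scripts to look and compute and a tool call to move; the robot and the scene stay as the last step left them, time stands still between calls to the robot, and variables do not carry over. Pictures are saved under pics/ and viewed, about 8 in all and at most 12, crops included, and the job is handed in when it is done.

Besides the shell and the picture viewer there is one more tool, called after "Request:" as a command line: name --argument value ..., lists and objects as JSON in quotes. send_rows: Moves the arm, as the interface text tells. Its arguments: {"type":"object","properties":{"increments":{"type":"array"},"squeeze":{"type":"number"}},"required":["increments"]}

```bash
mkdir -p pics; ls; python3 - <<'E'
from bench import *
import cv2,numpy as np
s=get_state();print(s)
for n in("scene","top"):
    m=camera_model(n);print(n,m)
    cv2.imwrite(f"pics/{n}0.png",get_image(n))
a=cv2.imread("pics/scene0.png");b=cv2.imread("pics/top0.png")
for n in("scene","top"):
    im=cv2.imread(f"pics/{n}0.png");cv2.imwrite(f"pics/{n}0b.png",cv2.resize(im,(800,600),interpolation=cv2.INTER_CUBIC))
E
```

```text
pics
{'time_s': 0.0, 'joints': array([-1.18102373e+00,  3.20326101e-01,  1.56566286e+00, -4.76856341e-05,
        1.25739713e+00, -1.99993392e-02]), 'joint_vel': array([-0.0009744 , -0.00028973,  0.0004263 ,  0.00039141, -0.00117107,
       -0.00080103]), 'effort': array([ 2.43551607e-03, -4.15513587e+01, -2.34159583e+01,  2.29522320e-04,
        8.22781323e-03,  1.99247872e-06]), 'position': array([ 228.89035066, -526.96982098,  230.46888923]), 'orientation': array([-3.07416110e+00, -6.38840032e-01,  5.87579696e-04]), 'contact_force': array([-0.30346862,  0.72378077, -0.83811005]), 'torque': array([ 0.03542533, -0.01077766,  0.03060263]), 'finger_gap': 85.2740041399276}
scene {'fovy': 48.64369698561958, 'cx': 271.2096391755278, 'cy': 213.19132518521255, 'cam_to_world': array([[-2.36090728e-01,  6.73219910e-01, -7.00739696e-01,
         1.36192655e+03],
       [ 9.71724032e-01,  1.60829531e-01, -1.72876451e-01,
         1.71889738e+02],
       [-3.68423212e-03, -7.21740130e-01, -6.92154327e-01,
         9.36092328e+02],
       [ 0.00000000e+00,  0.00000000e+00,  0.00000000e+00,
         1.00000000e+00]])}
top {'fovy': 48.39179750711861, 'cx': 274.2284339174731, 'cy': 209.4948581093362, 'cam_to_world': array([[-1.41962484e-03, -9.91828018e-01,  1.27574166e-01,
         3.04657903e+02],
       [-9.99918709e-01, -2.08612567e-04, -1.27487976e-02,
        -4.89068385e+01],
       [ 1.26712283e-02, -1.27581894e-01, -9.91747095e-01,
         1.54912385e+03],
       [ 0.00000000e+00,  0.00000000e+00,  0.00000000e+00,
         1.00000000e+00]])}
```

View pics/scene0b.png

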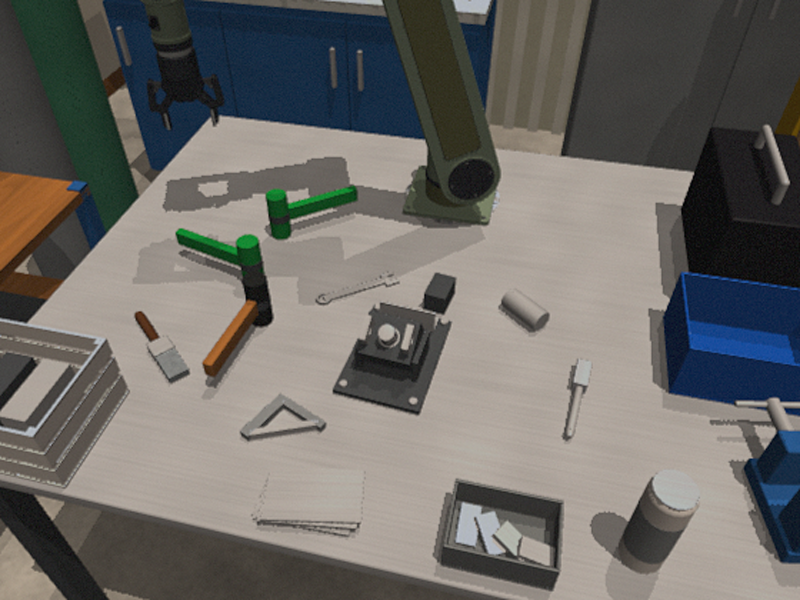

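View pics/top0b.png

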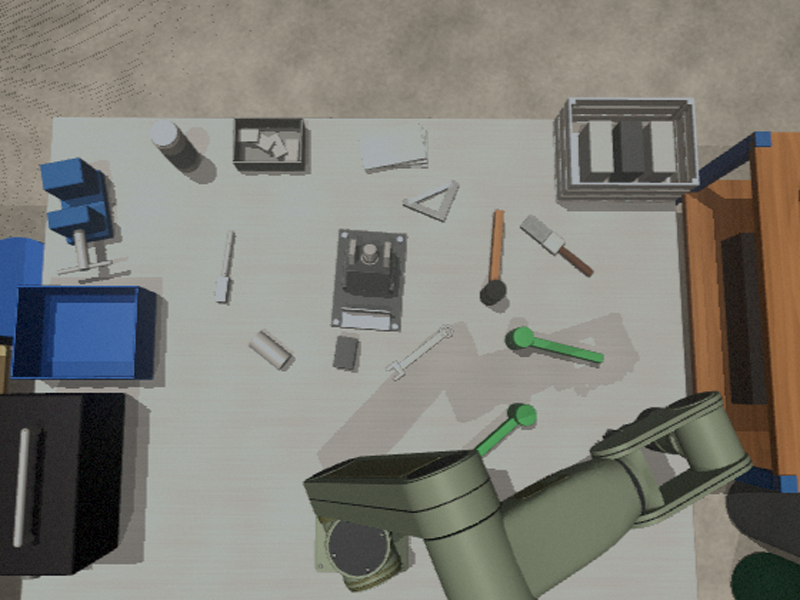

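The scene shows a black mallet with its head at scene ~(258,295) and top ~(490,290), and its handle pointing away from the robot. The jig is at top ~(370,280) with the sheet towards the robot. The rod is at top ~(225,268), with its handle towards the robot. Next: enlarged crops to measure from.

```bash
python3 - <<'E'
import cv2
a=cv2.imread("pics/top0.png")[138:245,140:364];cv2.imwrite("pics/c1.png",cv2.resize(a,None,fx=3.5,fy=3.5,interpolation=cv2.INTER_CUBIC))
a=cv2.imread("pics/scene0.png")[170:315,135:420];cv2.imwrite("pics/c2.png",cv2.resize(a,None,fx=2.8,fy=2.8,interpolation=cv2.INTER_CUBIC))
E
```

```text
(no output)
```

View pics/c1.png

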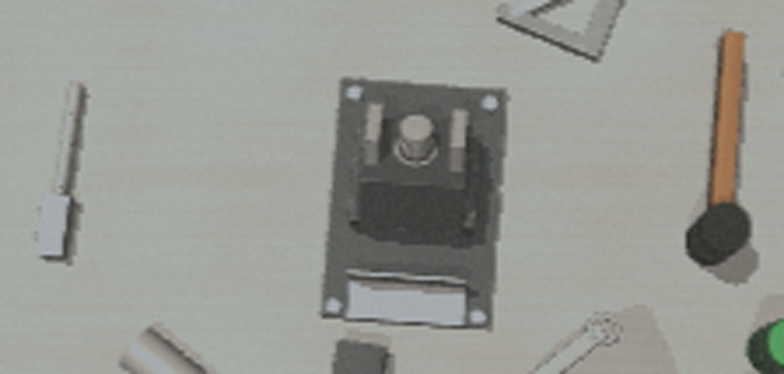

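View pics/c2.png

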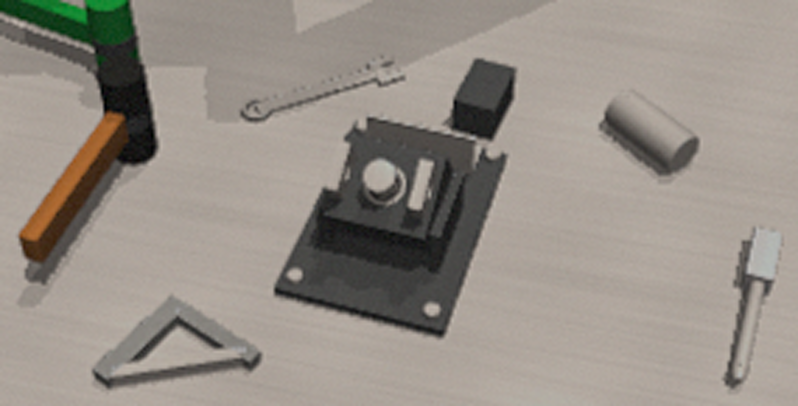

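The crops show the plate corners (c1: 342,78; 507,90; 492,328; 322,316), pin head (418,126 / c2 379,173), mallet handle end (734,32 / c2 33,240) and rod (tip 77,83; tail 54,260).

```bash
cat > h.py <<'E'
import numpy as np
from bench import *
from scipy.spatial.transform import Rotation as R
def ray(m,p,fish=False):
    f=210/np.tan(np.radians(m["fovy"]/2)); d=np.array([p[0]-m["cx"],p[1]-m["cy"]])
    if fish:
        r=np.hypot(*d); t=r/f; v=np.r_[np.sin(t)*d/max(r,1e-9),np.cos(t)]
    else: v=np.r_[d/f,1]
    T=np.array(m["cam_to_world"]); v=T[:3,:3]@v
    return T[:3,3],v/np.linalg.norm(v)
def plane(rv,z): o,v=rv; return o+v*(z-o[2])/v[2]
def tri(*rs):
    A=sum(np.eye(3)-np.outer(v,v) for o,v in rs); b=sum((np.eye(3)-np.outer(v,v))@o for o,v in rs)
    p=np.linalg.solve(A,b); e=[np.linalg.norm(np.cross(p-o,v)) for o,v in rs]
    return p,max(e)
T=lambda x,y:ray(camera_model("top"),(140+x/3.5,138+y/3.5))
S=lambda x,y:ray(camera_model("scene"),(135+x/2.8,170+y/2.8))
E
python3 - <<'E'
from h import *
np.set_printoptions(precision=1,suppress=True)
c=[plane(T(*p),12) for p in((342,78),(507,90),(492,328),(322,316))];print("plate",*c)
c2=[plane(S(*p),12) for p in((277,290),(443,332),(507,153))];print("plateS",*c2)
print("pin",tri(T(418,126),S(379,173)))
print("hend",tri(T(734,32),S(33,240)))
print("hbase z72",plane(T(722,205),72), plane(S(113,113),72))
print("head top z110",plane(T(725,226),110)," low z0",plane(T(704,241),0))
print("rod tip",tri(T(77,83),S(735,382)),plane(T(77,83),13))
print("rod neck",plane(T(62,193),13),tri(T(62,193),S(757,280)))
print("rod tail top",plane(T(54,258),26),plane(T(57,194),26),'S',plane(S(767,230),26),plane(S(760,278),26))
E
```

```text
plate [669.   53.7  12. ] [ 657.5 -104.6   12. ] [428.5 -89.5  12. ] [439.9  70.6  12. ]
plateS [662.9 -98.6  12. ] [673.8  56.9  12. ] [442.2  74.2  12. ]
pin (array([599.7, -20. , 119.6]), np.float64(1.403335967766419))
hend (array([ 699.8, -312.2,   65. ]), np.float64(2.6642301551907197))
hbase z72 [ 536.5 -298.9   72. ] [ 536.6 -298.9   72. ]
head top z110 [ 511.6 -294.7  110. ]  low z0 [ 512.9 -293.1    0. ]
rod tip (array([664.6, 308.3,   8.2]), np.float64(0.329892181827313)) [663.5 306.9  13. ]
rod neck [556.9 318.   13. ] (array([556. , 319.1,  18.1]), np.float64(2.3322070596863678))
rod tail top [493.2 320.4  26. ] [553.8 319.5  26. ] S [499.5 327.2  26. ] [559.4 322.7  26. ]
```

```bash
cat >> h.py <<'E'
def tool(yaw,tilt=0,taxis=None):
    "tool down with its x at yaw (deg); then tilted about world axis taxis by tilt deg"
    y=np.radians(yaw); x=np.r_[np.cos(y),np.sin(y),0]; z=np.r_[0,0,-1.]
    M=np.column_stack([x,np.cross(z,x),z])
    return R.from_rotvec(np.radians(tilt)*np.array(taxis)).as_matrix()@M if tilt else M
def go(p,M,p0=None,M0=None):
    s=get_state(); p0=s["position"] if p0 is None else np.array(p0); M0=R.from_rotvec(s["orientation"]).as_matrix() if M0 is None else M0
    d=M0.T@(np.array(p)-p0)/1000; a=np.degrees(R.from_matrix(M0.T@M).as_rotvec())
    print("xyz",d.round(4),"a",a.round(2))
E
python3 - <<'E'
from h import *
M=tool(-5)
go([580,-300,160],M)
go([580,-300,40],M,[580,-300,160],M)
E
```

```text
xyz [ 0.4124 -0.0682  0.0707] a [-9.000e-02  2.000e-02  2.848e+01]
xyz [0.   0.   0.12] a [0. 0. 0.]
```

Request:
send_rows --increments '[{"x":0.206,"y":-0.034,"z":0.035,"ax":0,"ay":0,"az":14,"grip":0.085},{"x":0.412,"y":-0.068,"z":0.07,"ax":0,"ay":0,"az":28.5,"grip":0.085},{"x":0.412,"y":-0.068,"z":0.07,"ax":0,"ay":0,"az":28.5,"grip":0.085},{"x":0.412,"y":-0.068,"z":0.07,"ax":0,"ay":0,"az":28.5,"grip":0.085},{"x":0.412,"y":-0.068,"z":0.07,"ax":0,"ay":0,"az":28.5,"grip":0.085}]'

```text
time_s: 0.72
position: [482.3, -363.6, 180.4]
orientation: [-3.139, 0.138, 0.001]
contact_force: [0.6, -0.7, -0.7]
finger_gap: 85.2
```

```bash
python3 - <<'E'
from h import *
go([580,-300,160],tool(-5)); s=get_state();print(s["time_s"],s["position"],s["joints"])
E
```

```text
xyz [ 0.0918 -0.0719  0.0204] a [-0.    0.03 -0.02]
0.725 [ 482.30945894 -363.6200124   180.43939819] [-6.64917147e-01  3.99736063e-01  1.57402061e+00 -2.57025640e-04
  1.16820832e+00  9.93663618e-01]
```

Request:
send_rows --increments '[{"x":0.09,"y":-0.071,"z":0.02,"grip":0.085},{"x":0.09,"y":-0.071,"z":0.02,"grip":0.085},{"x":0.09,"y":-0.071,"z":0.02,"grip":0.085}]'

```text
$.increments[0]: bad value
```

```bash
python3 - <<'E'
from h import *
import cv2
go([580,-300,160],tool(-5)); s=get_state();print(s["time_s"],s["position"])
m=camera_model("wrist");print(m)
im=get_image("wrist");cv2.imwrite("pics/w1.png",im)
def proj(P):
    T=np.linalg.inv(m["cam_to_world"]);c=T[:3,:3]@np.array(P)+T[:3,3];r=np.hypot(c[0],c[1]);f=210/np.tan(np.radians(m["fovy"]/2));t=np.arctan2(r,c[2])
    return np.array([m["cx"],m["cy"]])+f*t*c[:2]/r
u=np.r_[np.cos(np.radians(-5)),np.sin(np.radians(-5)),0]
for k,P in{"headtop":np.r_[512,-294,110],"h25":np.r_[512,-294,72]+25*u,"h68":np.r_[512,-294,72]+68*u,"h190":np.r_[512,-294,72]+190*u}.items():
    q=proj(P);print(k,q.round());cv2.circle(im,tuple(int(v) for v in q),3,(0,0,255),1)
cv2.imwrite("pics/w1b.png",im)
E
```

```text
xyz [ 0.0918 -0.0719  0.0204] a [-0.    0.03 -0.02]
0.725 [ 482.30945894 -363.6200124   180.43939819]
{'fovy': 65.70646984690485, 'cx': 282.75586886850044, 'cy': 208.23263748426984, 'cam_to_world': array([[-8.75163713e-02, -9.47146917e-01, -3.08631822e-01,
         5.61026402e+02],
       [-9.96163039e-01,  8.33008131e-02,  2.68360727e-02,
        -3.70205095e+02],
       [ 2.91578212e-04,  3.09796209e-01, -9.50802936e-01,
         3.22556791e+02],
       [ 0.00000000e+00,  0.00000000e+00,  0.00000000e+00,
         1.00000000e+00]])}
headtop [180. 190.]
h25 [192. 147.]
h68 [190.  93.]
h190 [193. -49.]
```

View pics/w1b.png

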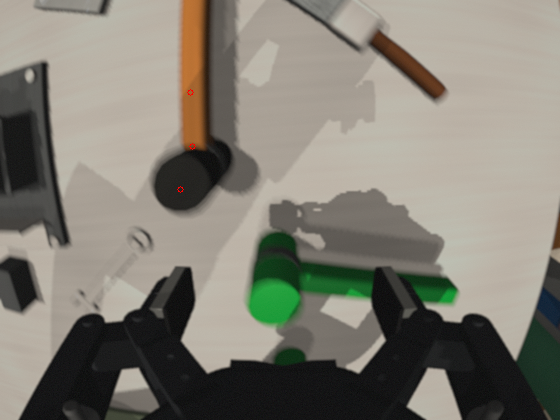

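The wrist view confirms the estimate: the projected head top and handle points fall on the mallet to within about 3 px. All six keys are needed in each row.

Request:
send_rows --increments '[{"x":0.046,"y":-0.036,"z":0.01,"ax":0,"ay":0,"az":0,"grip":0.085},{"x":0.091,"y":-0.071,"z":0.02,"ax":0,"ay":0,"az":0,"grip":0.085},{"x":0.091,"y":-0.071,"z":0.02,"ax":0,"ay":0,"az":0,"grip":0.085},{"x":0.091,"y":-0.071,"z":0.07,"ax":0,"ay":0,"az":0,"grip":0.085},{"x":0.091,"y":-0.071,"z":0.1,"ax":0,"ay":0,"az":0,"grip":0.085}]'

```text
time_s: 1.4
position: [575.9, -302.3, 79.0]
orientation: [-3.138, 0.138, 0.005]
contact_force: [-0.3, -0.9, -0.3]
finger_gap: 84.8
```

```bash
python3 - <<'E'
from h import *
go([580,-301,40],tool(-5)); s=get_state();print(s["time_s"],s["position"],s["contact_force"],np.round(s["joint_vel"],2))
E
```

```text
xyz [ 0.0041 -0.0016  0.039 ] a [-0.04  0.18 -0.03]
1.4 [ 575.9229466  -302.30362438   79.03554759] [-0.34828942 -0.92523967 -0.32077901] [-0.01  0.22  0.25  0.   -0.49 -0.  ]
```

Request:
send_rows --increments '[{"x":0.001,"y":-0.001,"z":0.02,"ax":0,"ay":0,"az":0,"grip":0.085},{"x":0.001,"y":-0.001,"z":0.038,"ax":0,"ay":0,"az":0,"grip":0.085},{"x":0.001,"y":-0.001,"z":0.038,"ax":0,"ay":0,"az":0,"grip":0.0},{"x":0.001,"y":-0.001,"z":0.038,"ax":0,"ay":0,"az":0,"grip":0.0},{"x":0.001,"y":-0.001,"z":0.038,"ax":0,"ay":0,"az":0,"grip":0.0}]' --squeeze 110

```text
time_s: 2.02
position: [579.5, -301.7, 44.3]
orientation: [3.138, -0.138, 0.003]
contact_force: [-0.9, -0.8, 0.2]
finger_gap: 31.6
```

Request:
send_rows --increments '[{"x":0,"y":0,"z":0,"ax":0,"ay":0,"az":0,"grip":0.0},{"x":0,"y":0,"z":0,"ax":0,"ay":0,"az":0,"grip":0.0},{"x":0,"y":0,"z":0,"ax":0,"ay":0,"az":0,"grip":0.0}]' --squeeze 110

```text
time_s: 2.4
position: [579.7, -301.7, 44.2]
orientation: [3.137, -0.137, 0.003]
contact_force: [0.3, -1.5, 5.9]
finger_gap: 18.1
```

```bash
cat >> h.py <<'E'
JY=176.0; J0=np.array([585.4,-17.9,0])
def jig(): 
    a=np.radians(JY); jx=np.r_[np.cos(a),np.sin(a),0]; jy=np.r_[-np.sin(a),np.cos(a),0]
    n=-.5*jx+np.r_[0,0,.866]; d=-.866*jx-np.r_[0,0,.5]
    return jx,jy,n,d
def strike(h,off=68,dep=44.2):
    jx,jy,n,d=jig(); M=tool(JY-180,30,-jy)
    return J0+[0,0,92]+h*n+dep*n+off*d, M
E
python3 - <<'E'
from h import *
p0=np.array([579.7,-301.7,194]);M0=R.from_rotvec(get_state()["orientation"]).as_matrix()
p,M=strike(33+90); print(p,M); go(p,M,p0,M0)
E
```

```text
[727.54090639 -27.83946043 202.7952    ] [[ 8.63915809e-01 -6.97564737e-02 -4.98782025e-01]
 [-6.04108783e-02 -9.97564050e-01  3.48782369e-02]
 [-5.00000000e-01 -1.11404808e-16 -8.66025404e-01]]
xyz [ 0.1234 -0.2857 -0.0088] a [ -0.21 -30.12  -1.01]
```

Request:
send_rows --increments '[{"x":0,"y":0,"z":-0.03,"ax":0,"ay":0,"az":0,"grip":0.0},{"x":0,"y":0,"z":-0.08,"ax":0,"ay":0,"az":0,"grip":0.0},{"x":0,"y":0,"z":-0.12,"ax":0,"ay":0,"az":0,"grip":0.0},{"x":0,"y":0,"z":-0.15,"ax":0,"ay":0,"az":0,"grip":0.0},{"x":0,"y":0,"z":-0.15,"ax":0,"ay":0,"az":0,"grip":0.0}]'

```text
time_s: 3.02
position: [579.8, -301.6, 194.5]
orientation: [3.137, -0.137, 0.006]
contact_force: [-0.2, -1.5, -4.8]
finger_gap: 18.3
```

Request:
send_rows --increments '[{"x":0.025,"y":-0.057,"z":-0.015,"ax":0,"ay":-6,"az":-0.2,"grip":0.0},{"x":0.05,"y":-0.114,"z":-0.03,"ax":0,"ay":-12,"az":-0.4,"grip":0.0},{"x":0.075,"y":-0.171,"z":-0.03,"ax":0,"ay":-18,"az":-0.6,"grip":0.0},{"x":0.1,"y":-0.228,"z":-0.02,"ax":0,"ay":-24,"az":-0.8,"grip":0.0},{"x":0.123,"y":-0.2857,"z":-0.009,"ax":-0.2,"ay":-30.1,"az":-1,"grip":0.0}]'

```text
time_s: 3.65
position: [725.6, -29.1, 199.6]
orientation: [-3.012, 0.105, 0.817]
contact_force: [1.9, -0.6, -3.9]
finger_gap: 18.3
```

```bash
python3 - <<'E'
from h import *
go(*strike(33+60)); s=get_state();print(s["time_s"],s["position"],s["joints"],s["contact_force"],np.round(s["joint_vel"],2))
E
```

```text
xyz [ 0.0001 -0.0014  0.0263] a [-0.03  0.35  0.01]
3.65 [725.6269156  -29.0902124  199.55938214] [-0.05858666  0.91745303  0.65472091  0.0070838   2.09902085  1.58388122] [ 1.85763823 -0.58123634 -3.94987839] [ 0.54  1.05 -1.64  0.22  1.44  0.55]
```

Request:
send_rows --increments '[{"x":0,"y":0,"z":0.02,"ax":0,"ay":0,"az":0,"grip":0.0},{"x":0,"y":0,"z":0.02,"ax":0,"ay":0,"az":0,"grip":0.0}]'

```text
time_s: 3.9
position: [714.0, -29.2, 179.0]
orientation: [-3.01, 0.103, 0.825]
contact_force: [-0.3, -0.2, -3.9]
finger_gap: 18.3
```

```bash
cat >> h.py <<'E'
def proj(m,P):
    T=np.linalg.inv(m["cam_to_world"]);c=T[:3,:3]@np.array(P)+T[:3,3];f=210/np.tan(np.radians(m["fovy"]/2))
    return np.array([m["cx"],m["cy"]])+f*c[:2]/c[2]
def crop(n,x0,x1,y0,y1,k,pts,out):
    import cv2
    m=camera_model(n);im=cv2.resize(get_image(n)[y0:y1,x0:x1],None,fx=k,fy=k,interpolation=cv2.INTER_CUBIC)
    for P,c in pts:
        q=(proj(m,P)-[x0,y0]+.5)*k-.5; cv2.circle(im,tuple(int(v) for v in q),3,c,1)
    return im
E
python3 - <<'E'
from h import *
import cv2
s=get_state();M=R.from_rotvec(s["orientation"]).as_matrix();p=s["position"];print(s["time_s"],p)
go(*strike(93))
jx,jy,n,d=jig()
F=p+44.2*M[:,2]-68*M[:,0]; F2=F-110*M[:,2]; HE=F-55*M[:,2]+190*M[:,0]
ear=[J0-8.5*jx+[0,0,106.7]+a*44*jy+17*n+b*22*d for a in(-1,1) for b in(-1,1)]
pl=[J0+a*jx+b*jy+[0,0,12] for a in(-80,150) for b in(-80,80)]
pts=[(F,(0,0,255)),(F2,(0,0,255)),(HE,(0,0,255)),(J0+[0,0,92]+32*n,(0,255,0))]+[(e,(255,255,0)) for e in ear]+[(e,(0,255,255)) for e in pl]
a=crop("scene",190,350,170,300,4.9,pts,0); b=crop("top",215,305,115,240,4,pts,0)
cv2.imwrite("pics/s2.png",a[:600]);cv2.imwrite("pics/t2.png",b);print(a.shape,b.shape)
E
```

```text
3.9 [713.95569527 -29.19729992 178.95166244]
xyz [-0.0002 -0.0023  0.0026] a [0.01 0.67 0.07]
(637, 784, 3) (500, 360, 3)
```

View pics/s2.png

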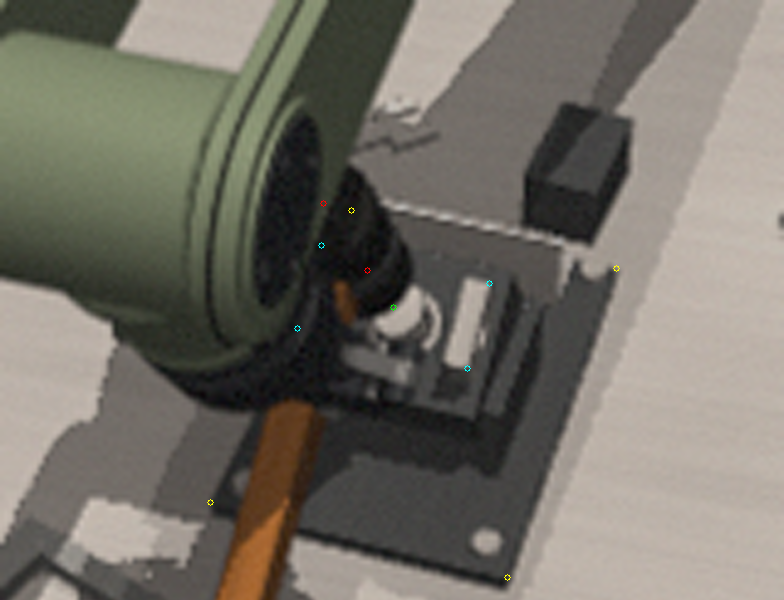

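In the scene view the predicted ear and plate points fall on the jig. The mallet's axis direction matches the prediction, and it hangs about 10 mm lower in the picture than predicted. The lateral position still has to be checked in the top view.

View pics/t2.png

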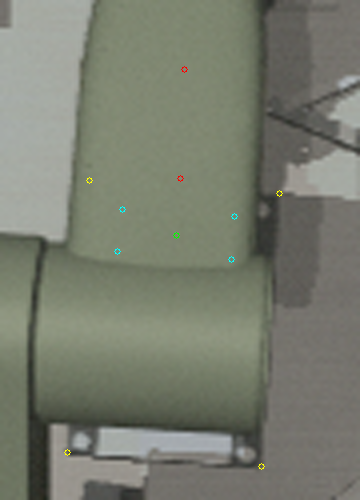

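Request:
send_rows --increments '[{"x":-0.003,"y":-0.002,"z":0.01,"ax":0,"ay":0.7,"az":0,"grip":0.0},{"x":-0.003,"y":-0.002,"z":0.03,"ax":0,"ay":0.7,"az":0,"grip":0.0},{"x":-0.003,"y":-0.002,"z":0.06,"ax":0,"ay":0.7,"az":0,"grip":0.0},{"x":-0.003,"y":-0.002,"z":0.082,"ax":0,"ay":0.7,"az":0,"grip":0.0},{"x":-0.003,"y":-0.002,"z":0.082,"ax":0,"ay":0.7,"az":0,"grip":0.0}]'

```text
time_s: 4.62
position: [671.0, -26.3, 118.8]
orientation: [-3.02, 0.108, 0.786]
contact_force: [-0.3, 0.6, -3.9]
finger_gap: 18.3
```

```bash
python3 - <<'E'
from h import *
go(*strike(3,64)); s=get_state();print(s["time_s"],s["position"],s["contact_force"],s["torque"],s["finger_gap"])
E
```

```text
xyz [ 0.0027 -0.0023  0.019 ] a [-0.12 -0.83 -0.08]
4.625 [670.9773473  -26.26823697 118.81449267] [-0.33895796  0.62018422 -3.87937736] [-0.0897457  -0.8049227  -0.00287415] 18.297158456092173
```

Request:
send_rows --increments '[{"x":0.001,"y":-0.002,"z":-0.025,"ax":0,"ay":-0.6,"az":0,"grip":0.0},{"x":0.001,"y":-0.002,"z":-0.03,"ax":0,"ay":-0.6,"az":0,"grip":0.0},{"x":0.001,"y":-0.002,"z":-0.005,"ax":0,"ay":-0.6,"az":0,"grip":0.0},{"x":0.001,"y":-0.002,"z":0.014,"ax":0,"ay":-0.6,"az":0,"grip":0.0},{"x":0.001,"y":-0.002,"z":0.02,"ax":0,"ay":-0.6,"az":0,"grip":0.0}]'

```text
time_s: 5.25
position: [664.0, -23.0, 100.8]
orientation: [-3.017, 0.107, 0.796]
contact_force: [8.7, -0.7, 9.6]
finger_gap: 18.3
```

```bash
python3 - <<'E'
from h import *
go(*strike(3,64)); s=get_state();print(s["time_s"],s["position"],s["contact_force"],s["torque"],s["finger_gap"])
E
```

```text
xyz [ 0.0002  0.0004 -0.0002] a [-0.09 -0.43 -0.02]
5.25 [664.03719115 -23.02839627 100.80565758] [ 8.74799151 -0.71966293  9.56554581] [-0.01945905 -0.30308297 -0.01022574] 18.300435194060555
```

Request:
send_rows --increments '[{"x":0,"y":0,"z":-0.02,"ax":0,"ay":-0.4,"az":0,"grip":0.0},{"x":0,"y":0,"z":-0.03,"ax":0,"ay":-0.4,"az":0,"grip":0.0},{"x":0,"y":0,"z":-0.01,"ax":0,"ay":-0.4,"az":0,"grip":0.0},{"x":0,"y":0,"z":0.006,"ax":0,"ay":-0.4,"az":0,"grip":0.0},{"x":0,"y":0,"z":0.006,"ax":0,"ay":-0.4,"az":0,"grip":0.0}]'

```text
time_s: 5.88
position: [664.7, -22.8, 95.6]
orientation: [-3.019, 0.106, 0.792]
contact_force: [14.7, -1.1, 3.6]
finger_gap: 18.5
```

```bash
python3 - <<'E'
from h import *
go(*strike(3,64)); s=get_state();print(s["time_s"],s["position"],s["contact_force"],s["torque"],s["finger_gap"])
E
```

```text
xyz [-0.003   0.0006 -0.0043] a [-0.08 -0.61 -0.01]
5.875 [664.74453029 -22.79640289  95.63971306] [14.69624858 -1.11894649  3.57200815] [-0.13341098 -1.89846963 -0.05981169] 18.471323070686694
```

Request:
send_rows --increments '[{"x":0,"y":0,"z":-0.04,"ax":0,"ay":0,"az":0,"grip":0.0},{"x":0,"y":0,"z":-0.09,"ax":0,"ay":0,"az":0,"grip":0.0},{"x":0,"y":0,"z":-0.1,"ax":0,"ay":0,"az":0,"grip":0.0},{"x":0,"y":0,"z":-0.1,"ax":0,"ay":0,"az":0,"grip":0.0}]'

```text
time_s: 6.38
position: [710.4, -26.0, 179.8]
orientation: [-3.012, 0.106, 0.815]
contact_force: [0.2, -0.7, -4.9]
finger_gap: 18.0
```

```bash
python3 - <<'E'
from h import *
import cv2
s=get_state();M=R.from_rotvec(s["orientation"]).as_matrix();p=s["position"];print(s["time_s"],p,s["contact_force"])
jx,jy,n,d=jig()
F=p+44.2*M[:,2]-64*M[:,0]; F2=F-110*M[:,2]
pts=[(F,(0,0,255)),(F2,(0,0,255)),(J0+[0,0,92]+3*n,(0,255,0)),(J0+[0,0,92]+33*n,(255,0,0))]
cv2.imwrite("pics/s3.png",crop("scene",200,330,160,270,5.4,pts,0))
E
```

```text
6.375 [710.43962951 -26.0005683  179.76131405] [ 0.18013361 -0.70969589 -4.87333376]
```

View pics/s3.png

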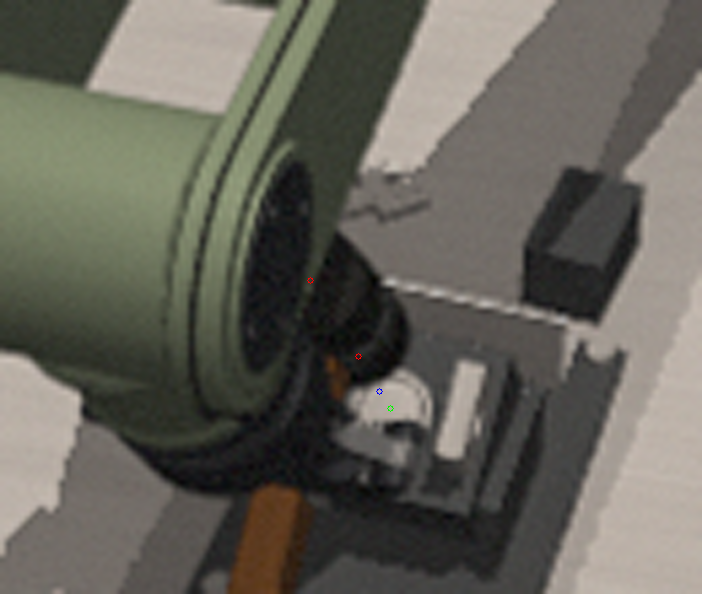

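The mallet is clear and the pin head looks low, with its centre at ~(395,400). The arm hides too much to be sure, so I move aside to judge pin height and mallet tilt.

Request:
send_rows --increments '[{"x":0,"y":0.03,"z":-0.05,"ax":0,"ay":0,"az":0,"grip":0.0},{"x":0,"y":0.09,"z":-0.06,"ax":0,"ay":0,"az":0,"grip":0.0},{"x":0,"y":0.15,"z":-0.06,"ax":0,"ay":0,"az":0,"grip":0.0},{"x":0,"y":0.2,"z":-0.06,"ax":0,"ay":0,"az":0,"grip":0.0},{"x":0,"y":0.2,"z":-0.06,"ax":0,"ay":0,"az":0,"grip":0.0}]'

```text
time_s: 7.05
position: [724.7, -232.5, 228.3]
orientation: [-3.008, 0.115, 0.823]
contact_force: [-0.1, 0.6, -5.1]
finger_gap: 18.3
```

```bash
python3 - <<'E'
from h import *
import cv2
s=get_state();M=R.from_rotvec(s["orientation"]).as_matrix();p=s["position"];print(s["time_s"],p,s["contact_force"])
jx,jy,n,d=jig()
F=p+44.2*M[:,2]-64*M[:,0]; F2=F-110*M[:,2];HE=F-55*M[:,2]+190*M[:,0]
pts=[(F,(0,0,255)),(F2,(0,0,255)),(HE,(0,0,255)),(J0+[0,0,92]+3*n,(0,255,0)),(J0+[0,0,92]+33*n,(255,0,0))]
a=crop("scene",240,320,180,260,5,pts,0);c=crop("top",225,305,125,205,5,pts,0);b=crop("scene",110,310,130,280,4,pts,0)[:, :800]
cv2.imwrite("pics/s4.png",np.hstack([a,c]));cv2.imwrite("pics/s4b.png",b)
E
```

```text
7.05 [ 724.7167652  -232.50719942  228.31744632] [-0.08754402  0.57788562 -5.10131956]
```

View pics/s4.png

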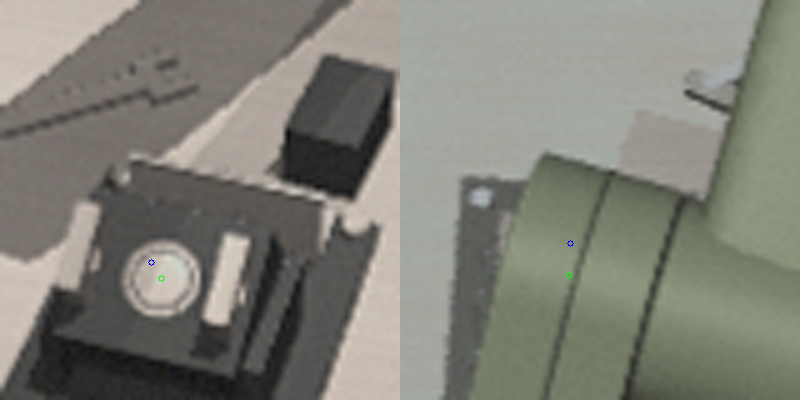

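View pics/s4b.png

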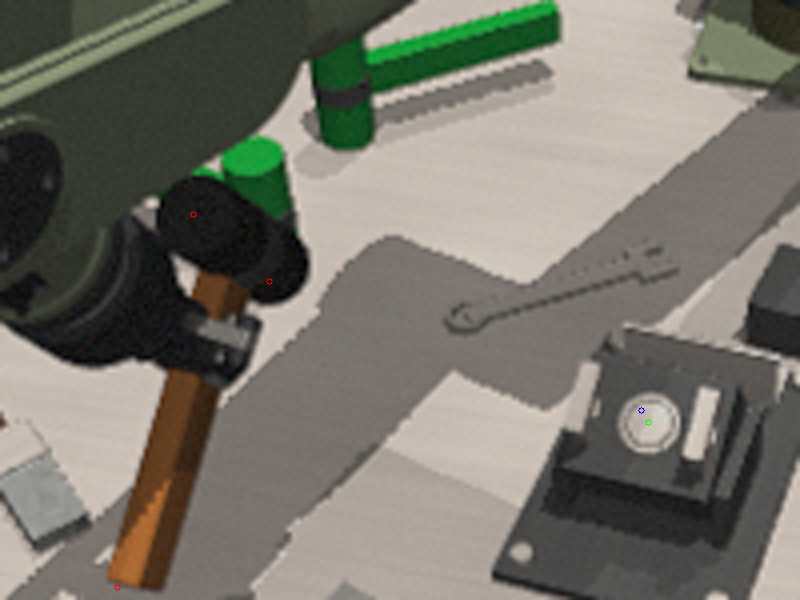

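The pin head now sits concentric in its bore ring at crop (162,278), so it is nearly or fully home. The mallet is still straight in the grip. I give one more blow with a deeper target and use the force to confirm the stop.

```bash
python3 - <<'E'
from h import *
go(*strike(60,64))
E
```

```text
xyz [-1.000e-04 -1.983e-01  9.290e-02] a [-0.12  0.52  0.08]
```

Request:
send_rows --increments '[{"x":0,"y":-0.06,"z":0,"ax":0,"ay":0,"az":0,"grip":0.0},{"x":0,"y":-0.12,"z":0.01,"ax":0,"ay":0,"az":0,"grip":0.0},{"x":0,"y":-0.18,"z":0.02,"ax":0,"ay":0,"az":0,"grip":0.0},{"x":0,"y":-0.198,"z":0.05,"ax":0,"ay":0,"az":0,"grip":0.0},{"x":0,"y":-0.198,"z":0.09,"ax":0,"ay":0,"az":0,"grip":0.0}]'

```text
time_s: 7.82
position: [694.4, -21.8, 153.3]
orientation: [-3.014, 0.096, 0.815]
contact_force: [0.3, 0.5, -3.7]
finger_gap: 17.9
```

```bash
python3 - <<'E'
from h import *
go(*strike(3,64))
E
```

```text
xyz [0.0005 0.0036 0.0603] a [0.09 0.25 0.33]
```

Request:
send_rows --increments '[{"x":0,"y":0.002,"z":0.01,"ax":0,"ay":0.2,"az":0.3,"grip":0.0},{"x":0,"y":0.002,"z":0.03,"ax":0,"ay":0.2,"az":0.3,"grip":0.0},{"x":0,"y":0.002,"z":0.055,"ax":0,"ay":0.2,"az":0.3,"grip":0.0},{"x":0,"y":0.002,"z":0.067,"ax":0,"ay":0.2,"az":0.3,"grip":0.0},{"x":0,"y":0.002,"z":0.067,"ax":0,"ay":0.2,"az":0.3,"grip":0.0}]'

```text
time_s: 8.45
position: [661.9, -26.1, 97.3]
orientation: [-3.015, 0.113, 0.808]
contact_force: [0.4, 1.0, -3.3]
finger_gap: 18.2
```

```bash
cat >f.py <<'E'
from h import *
s=get_state();jx,jy,n,d=jig();f=s["contact_force"]+[0,0,4.4]
print(s["time_s"],"n",f@n,"d",f@d,"jy",f@jy,s["torque"],s["finger_gap"]);go(*strike(3,64))
E
python3 f.py
```

```text
8.45 n 1.0818473765637366 d -0.2379767458290526 jy -1.0505089643279322 [-0.02457243 -0.63434144  0.00551928] 18.1685814776231
xyz [-0.     -0.0029 -0.0042] a [-0.06  0.   -0.28]
```

Request:
send_rows --increments '[{"x":0,"y":0,"z":0.004,"ax":0,"ay":0,"az":0,"grip":0.0},{"x":0,"y":0,"z":0.004,"ax":0,"ay":0,"az":0,"grip":0.0}]'

```text
time_s: 8.7
position: [662.0, -26.1, 96.5]
orientation: [-3.018, 0.113, 0.799]
contact_force: [9.3, 0.3, 11.6]
finger_gap: 17.8
```

```bash
python3 f.py
```

```text
8.7 n 18.436461297790977 d 0.011805188346950324 jy -0.9553283088286993 [-0.01023949  0.09101192 -0.03413726] 17.764947573137473
xyz [-0.0004 -0.0029 -0.0048] a [-0.08 -0.35 -0.28]
```

Request:
send_rows --increments '[{"x":0,"y":-0.002,"z":0.005,"ax":0,"ay":0,"az":0,"grip":0.0},{"x":0,"y":-0.002,"z":0.005,"ax":0,"ay":0,"az":0,"grip":0.0}]'

```text
time_s: 8.95
position: [662.8, -25.7, 93.8]
orientation: [-3.025, 0.113, 0.785]
contact_force: [17.1, -4.2, 15.1]
finger_gap: 18.3
```

```bash
python3 f.py
```

```text
8.95 n 25.52741626477711 d 5.272926243693849 jy 2.993886107692359 [-0.51753606 -0.50565007  0.48741617] 18.293378487216685
xyz [-0.0023 -0.0023 -0.0068] a [ 0.08 -0.92 -0.32]
```

About 25 N at the pin, above the 14–17 N resistance, with hardly any travel, so it is on its stop. Now I put the mallet back where it stood.

Request:
send_rows --increments '[{"x":0,"y":0,"z":-0.04,"ax":0,"ay":0,"az":0,"grip":0.0},{"x":0,"y":0,"z":-0.1,"ax":0,"ay":0,"az":0,"grip":0.0},{"x":0,"y":0,"z":-0.15,"ax":0,"ay":0,"az":0,"grip":0.0},{"x":0,"y":0.05,"z":-0.16,"ax":0,"ay":0,"az":0,"grip":0.0},{"x":0,"y":0.1,"z":-0.16,"ax":0,"ay":0,"az":0,"grip":0.0}]'

```text
time_s: 9.57
position: [730.4, -129.8, 227.0]
orientation: [-3.016, 0.111, 0.808]
contact_force: [0.5, -0.6, -5.5]
finger_gap: 18.2
```

```bash
python3 - <<'E'
from h import *
print(get_state()["position"]);go([580,-301,180],tool(-5))
E
```

```text
[ 730.36328286 -129.82987488  227.01025364]
xyz [-0.0954  0.1816  0.1097] a [ 0.33 29.98  0.78]
```

Request:
send_rows --increments '[{"x":-0.02,"y":0.05,"z":0.01,"ax":0,"ay":7,"az":0.2,"grip":0.0},{"x":-0.045,"y":0.1,"z":0.04,"ax":0,"ay":15,"az":0.4,"grip":0.0},{"x":-0.07,"y":0.15,"z":0.075,"ax":0,"ay":23,"az":0.6,"grip":0.0},{"x":-0.095,"y":0.18,"z":0.11,"ax":0.3,"ay":30,"az":0.8,"grip":0.0},{"x":-0.095,"y":0.18,"z":0.11,"ax":0.3,"ay":30,"az":0.8,"grip":0.0}]'

```text
time_s: 10.2
position: [567.8, -297.9, 175.1]
orientation: [-3.131, 0.149, 0.03]
contact_force: [0.5, 0.5, -4.5]
finger_gap: 18.0
```

```bash
python3 - <<'E'
from h import *
import cv2
print(get_state()["position"]);go([580,-301,48],tool(-5))
cv2.imwrite("pics/s5.png",cv2.resize(get_image("scene")[150:290,130:300],None,fx=4,fy=4,interpolation=cv2.INTER_CUBIC))
E
```

```text
[ 567.76635703 -297.93938737  175.10730954]
xyz [0.0149 0.0026 0.1268] a [-0.32  1.1  -0.46]
```

View pics/s5.png

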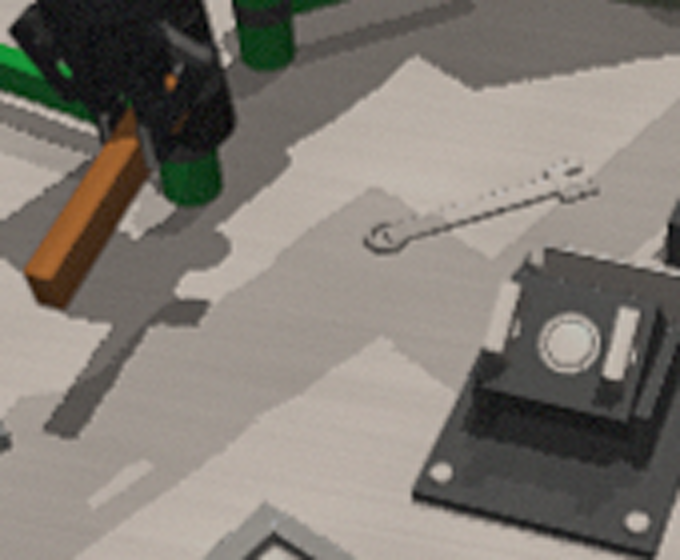

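The mallet hangs upright with little slip, and the pin sits concentric in its ring at ~(568,343). I lower the mallet.

Request:
send_rows --increments '[{"x":0.012,"y":0.002,"z":0.03,"ax":0,"ay":0.8,"az":0,"grip":0.0},{"x":0.012,"y":0.002,"z":0.07,"ax":0,"ay":0.8,"az":0,"grip":0.0},{"x":0.012,"y":0.002,"z":0.105,"ax":0,"ay":0.8,"az":0,"grip":0.0},{"x":0.012,"y":0.002,"z":0.119,"ax":0,"ay":0.8,"az":0,"grip":0.0},{"x":0.012,"y":0.002,"z":0.119,"ax":0,"ay":0.8,"az":0,"grip":0.0}]'

```text
time_s: 10.88
position: [591.1, -301.6, 59.9]
orientation: [3.138, -0.139, 0.016]
contact_force: [0.1, 0.2, -3.8]
finger_gap: 17.9
```

```bash
python3 - <<'E'
from h import *
s=get_state();print(s["position"],s["contact_force"]);go([580,-301,45],tool(-5))
E
```

```text
[ 591.11211321 -301.56231616   59.8928876 ] [ 0.08933522  0.19616388 -3.77345093]
xyz [-0.0113  0.0004  0.0148] a [-0.   -0.58 -0.07]
```

Request:
send_rows --increments '[{"x":0,"y":0,"z":0.006,"ax":0,"ay":-0.5,"az":0,"grip":0.0},{"x":0,"y":0,"z":0.012,"ax":0,"ay":-0.5,"az":0,"grip":0.0},{"x":0,"y":0,"z":0.015,"ax":0,"ay":-0.5,"az":0,"grip":0.0},{"x":0,"y":0,"z":0.016,"ax":0,"ay":-0.5,"az":0,"grip":0.0}]'

```text
time_s: 11.38
position: [590.2, -301.7, 44.1]
orientation: [3.138, -0.14, 0.003]
contact_force: [0.9, -0.3, -3.9]
finger_gap: 18.1
```

```bash
python3 - <<'E'
from h import *
s=get_state();print(s["position"],s["contact_force"],s["torque"])
E
```

```text
[ 590.20826488 -301.72780104   44.07026486] [ 0.89017199 -0.26202294 -3.9497446 ] [-0.01567084 -0.21613746  0.02424113]
```

Request:
send_rows --increments '[{"x":0,"y":0,"z":0.002,"ax":0,"ay":0,"az":0,"grip":0.0},{"x":0,"y":0,"z":0.004,"ax":0,"ay":0,"az":0,"grip":0.0},{"x":0,"y":0,"z":0.005,"ax":0,"ay":0,"az":0,"grip":0.0}]'

```text
time_s: 11.75
position: [590.2, -301.7, 38.9]
orientation: [3.138, -0.14, 0.003]
contact_force: [0.6, 0.4, -4.8]
finger_gap: 18.1
```

Request:
send_rows --increments '[{"x":0,"y":0,"z":0.002,"ax":0,"ay":0,"az":0,"grip":0.0},{"x":0,"y":0,"z":0.004,"ax":0,"ay":0,"az":0,"grip":0.0},{"x":0,"y":0,"z":0.006,"ax":0,"ay":0,"az":0,"grip":0.0}]'

```text
time_s: 12.12
position: [591.4, -302.0, 36.9]
orientation: [3.137, -0.14, 0.007]
contact_force: [-1.7, 3.0, 20.9]
finger_gap: 18.3
```

Contact comes at TCP z 37, so the mallet slid or tilted by a few mm in the grip. I ease off and release.

Request:
send_rows --increments '[{"x":0,"y":0,"z":-0.003,"ax":0,"ay":0,"az":0,"grip":0.0},{"x":0,"y":0,"z":-0.003,"ax":0,"ay":0,"az":0,"grip":0.03},{"x":0,"y":0,"z":-0.003,"ax":0,"ay":0,"az":0,"grip":0.05},{"x":0,"y":0,"z":-0.003,"ax":0,"ay":0,"az":0,"grip":0.085},{"x":0,"y":0,"z":-0.003,"ax":0,"ay":0,"az":0,"grip":0.085}]'

```text
time_s: 12.75
position: [590.3, -301.8, 35.8]
orientation: [3.138, -0.14, 0.002]
contact_force: [-0.5, 0.4, -0.5]
finger_gap: 82.2
```

Request:
send_rows --increments '[{"x":0,"y":0,"z":-0.003,"ax":0,"ay":0,"az":0,"grip":0.085},{"x":0,"y":0,"z":-0.04,"ax":0,"ay":0,"az":0,"grip":0.085},{"x":0,"y":0,"z":-0.1,"ax":0,"ay":0,"az":0,"grip":0.085},{"x":0,"y":0,"z":-0.16,"ax":0,"ay":0,"az":0,"grip":0.085},{"x":0,"y":0,"z":-0.21,"ax":0,"ay":0,"az":0,"grip":0.085}]'

```text
time_s: 13.38
position: [590.1, -301.8, 249.1]
orientation: [3.137, -0.14, 0.006]
contact_force: [1.2, -0.5, -0.1]
finger_gap: 84.6
```

```bash
python3 - <<'E'
from h import *
import cv2
s=get_state();print(s["time_s"],s["position"],s["finger_gap"],s["joints"])
cv2.imwrite("pics/s6.png",get_image("scene"));cv2.imwrite("pics/t6.png",get_image("top"))
# compare orange handle pixels with the start picture, scene & top
for a in("scene","top"):
    for f in(f"pics/{a}0.png",f"pics/{a[0]}6.png"):
        im=cv2.cvtColor(cv2.imread(f),cv2.COLOR_BGR2HSV)
        m=cv2.inRange(im,(5,120,60),(18,255,255)); x=(130,200) if a=="scene" else (330,365); y=(190,280) if a=="scene" else (140,215)
        ys,xs=np.nonzero(m[y[0]:y[1],x[0]:x[1]]);print(f,len(xs),xs.min()+x[0],xs.max()+x[0],ys.min()+y[0],ys.max()+y[0])
rp=np.array([526.5,322,160]);go(rp,tool(-5.6))
E
```

```text
13.375 [ 590.09195391 -301.76283244  249.11870763] 84.58747431021195 [-4.90315980e-01  4.49595864e-01  1.31706580e+00  5.34315050e-04
  1.37068487e+00  1.16963982e+00]
pics/scene0.png 667 142 180 210 262
pics/s6.png 639 142 179 212 264
pics/top0.png 217 344 351 147 195
pics/t6.png 39 346 349 146 177
xyz [-0.1228 -0.6172  0.0886] a [ 0.32 -0.84  0.49]
```

The mallet stands as before: its handle pixels in the scene view are almost unchanged. Now to the rod.

Request:
send_rows --increments '[{"x":-0.012,"y":-0.06,"z":0,"ax":0,"ay":0,"az":0,"grip":0.085},{"x":-0.024,"y":-0.12,"z":0,"ax":0,"ay":0,"az":0,"grip":0.085},{"x":-0.036,"y":-0.18,"z":0,"ax":0,"ay":0,"az":0,"grip":0.085},{"x":-0.048,"y":-0.24,"z":0,"ax":0,"ay":0,"az":0,"grip":0.085},{"x":-0.06,"y":-0.3,"z":0,"ax":0,"ay":0,"az":0,"grip":0.085}]'

```text
time_s: 14.1
position: [556.2, 4.3, 245.5]
orientation: [3.138, -0.141, 0.002]
contact_force: [0.8, 0.3, 0.4]
finger_gap: 84.8
```

Request:
send_rows --increments '[{"x":-0.012,"y":-0.06,"z":0.01,"ax":0,"ay":0,"az":0,"grip":0.085},{"x":-0.024,"y":-0.12,"z":0.03,"ax":0,"ay":0,"az":0,"grip":0.085},{"x":-0.036,"y":-0.18,"z":0.05,"ax":0,"ay":0,"az":0,"grip":0.085},{"x":-0.048,"y":-0.24,"z":0.07,"ax":0,"ay":0,"az":0,"grip":0.085},{"x":-0.06,"y":-0.3,"z":0.088,"ax":0,"ay":0,"az":0,"grip":0.085}]'

```text
time_s: 14.72
position: [524.0, 301.7, 158.6]
orientation: [3.138, -0.14, 0.002]
contact_force: [0.7, 0.6, 0.3]
finger_gap: 85.4
```

```bash
python3 - <<'E'
from h import *
s=get_state();print(s["time_s"],s["position"],s["joints"]);go([526.5,322,160],tool(-5.6))
E
```

```text
14.725 [524.01131414 301.7128404  158.59248889] [ 5.04142017e-01  4.17498976e-01  1.60413124e+00 -1.57299126e-03
  1.11918515e+00  2.16480712e+00]
xyz [ 0.0007 -0.0204 -0.0014] a [ 0.04 -0.08  0.49]
```

Request:
send_rows --increments '[{"x":0.001,"y":-0.02,"z":0.03,"ax":0,"ay":0,"az":0.5,"grip":0.085},{"x":0.001,"y":-0.02,"z":0.08,"ax":0,"ay":0,"az":0.5,"grip":0.085},{"x":0.001,"y":-0.02,"z":0.12,"ax":0,"ay":0,"az":0.5,"grip":0.085},{"x":0.001,"y":-0.02,"z":0.14,"ax":0,"ay":0,"az":0.5,"grip":0.085},{"x":0.001,"y":-0.02,"z":0.14,"ax":0,"ay":0,"az":0.5,"grip":0.085}]'

```text
time_s: 15.35
position: [526.3, 319.0, 17.6]
orientation: [3.135, -0.154, -0.004]
contact_force: [1.0, 0.9, 0.3]
finger_gap: 85.3
```

```bash
python3 - <<'E'
from h import *
s=get_state();print(s["time_s"],s["position"],s["contact_force"]);go([526.5,322,4],tool(-5.6))
E
```

```text
15.35 [526.32861972 319.00971415  17.57865371] [1.00918566 0.87499028 0.30036797]
xyz [-0.0001 -0.003   0.0136] a [ 0.17  0.12 -0.01]
```

Request:
send_rows --increments '[{"x":0,"y":-0.002,"z":0.007,"ax":0,"ay":0,"az":0,"grip":0.085},{"x":0,"y":-0.002,"z":0.013,"ax":0,"ay":0,"az":0,"grip":0.085},{"x":0,"y":-0.002,"z":0.013,"ax":0,"ay":0,"az":0,"grip":0.0},{"x":0,"y":-0.002,"z":0.013,"ax":0,"ay":0,"az":0,"grip":0.0},{"x":0,"y":-0.002,"z":0.013,"ax":0,"ay":0,"az":0,"grip":0.0}]' --squeeze 60

```text
time_s: 15.98
position: [528.2, 321.9, 7.1]
orientation: [-3.138, 0.154, -0.004]
contact_force: [-0.2, -1.0, -0.2]
finger_gap: 31.9
```

Request:
send_rows --increments '[{"x":0,"y":0,"z":0,"ax":0,"ay":0,"az":0,"grip":0.0},{"x":0,"y":0,"z":0,"ax":0,"ay":0,"az":0,"grip":0.0},{"x":0,"y":0,"z":0,"ax":0,"ay":0,"az":0,"grip":0.0}]'

```text
time_s: 16.35
position: [528.5, 322.1, 7.4]
orientation: [-3.137, 0.154, -0.005]
contact_force: [-0.1, 0.5, 6.8]
finger_gap: 24.5
```

```bash
python3 - <<'E'
from h import *
s=get_state();print(s["time_s"],s["position"],s["orientation"],s["contact_force"],s["finger_gap"])
E
```

```text
16.35 [528.46040966 322.08396448   7.35376216] [-3.1372983   0.15390109 -0.00462306] [-0.10773662  0.54408199  6.7972509 ] 24.451909223719962
```

The rod is gripped: gap 24.5 mm, TCP z 7.35 with the shank axis at 13. Next I lift it, turn it a quarter and look at the pin and ears from above with the wrist camera, to tie the hole axis to the robot's own frame.

Request:
send_rows --increments '[{"x":0,"y":0,"z":-0.03,"ax":0,"ay":0,"az":0,"grip":0.0},{"x":0,"y":0,"z":-0.09,"ax":0,"ay":0,"az":0,"grip":0.0},{"x":0,"y":0,"z":-0.15,"ax":0,"ay":0,"az":-10,"grip":0.0},{"x":0,"y":0,"z":-0.2,"ax":0,"ay":0,"az":-20,"grip":0.0},{"x":0,"y":0.02,"z":-0.21,"ax":0,"ay":0,"az":-30,"grip":0.0}]'

```text
time_s: 16.98
position: [527.0, 303.3, 220.2]
orientation: [-3.067, -0.674, -0.013]
contact_force: [-0.3, -0.0, -2.1]
finger_gap: 25.0
```

```bash
cat >> h.py <<'E'
MG=R.from_rotvec([-3.1372983,0.15390109,-0.00462306]).as_matrix()  # tool at the rod grasp: rod level
def rodM(yaw):
    y0=np.degrees(np.arctan2(MG[1,0],MG[0,0]))
    return R.from_euler("z",yaw-y0,degrees=True).as_matrix()@MG
E
python3 - <<'E'
from h import *
s=get_state();print(s["time_s"],s["position"],s["contact_force"],MG[:,0]);go([628,-97,215],rodM(86))
E
```

```text
16.975 [526.96766434 303.29301221 220.21723318] [-0.34128891 -0.04957832 -2.05773907] [ 0.99519439 -0.0978756   0.00291468]
xyz [-0.0762  0.4058  0.0047] a [  0.4   -0.28 -61.2 ]
```

Request:
send_rows --increments '[{"x":-0.011,"y":0.058,"z":-0.01,"ax":0,"ay":0,"az":-9,"grip":0.0},{"x":-0.022,"y":0.116,"z":-0.02,"ax":0,"ay":0,"az":-18,"grip":0.0},{"x":-0.033,"y":0.174,"z":-0.02,"ax":0,"ay":0,"az":-27,"grip":0.0},{"x":-0.044,"y":0.232,"z":-0.02,"ax":0,"ay":0,"az":-36,"grip":0.0},{"x":-0.055,"y":0.29,"z":-0.02,"ax":0,"ay":0,"az":-45,"grip":0.0}]'

```text
time_s: 17.6
position: [594.9, 13.2, 236.0]
orientation: [2.578, 1.795, -0.001]
contact_force: [-0.4, -0.4, -2.0]
finger_gap: 24.4
```

```bash
python3 - <<'E'
from h import *
s=get_state();print(s["time_s"],s["position"]);go([630,-97,195],rodM(86))
E
```

```text
17.6 [594.89559005  13.2204991  235.95481306]
xyz [-0.0912  0.0712  0.041 ] a [  0.06   0.18 -16.32]
```

Request:
send_rows --increments '[{"x":-0.046,"y":0.036,"z":0.02,"ax":0,"ay":0,"az":-8,"grip":0.0},{"x":-0.091,"y":0.071,"z":0.04,"ax":0,"ay":0,"az":-16,"grip":0.0},{"x":-0.091,"y":0.071,"z":0.04,"ax":0,"ay":0,"az":-16,"grip":0.0},{"x":-0.091,"y":0.071,"z":0.04,"ax":0,"ay":0,"az":-16,"grip":0.0},{"x":-0.091,"y":0.071,"z":0.04,"ax":0,"ay":0,"az":-16,"grip":0.0}]'

```text
time_s: 18.23
position: [629.6, -93.8, 197.4]
orientation: [2.307, 2.13, 0.002]
contact_force: [0.3, 0.2, -1.3]
finger_gap: 24.8
```

```bash
python3 - <<'E'
from h import *
import cv2,pickle
s=get_state();m=camera_model("wrist");print(s["time_s"],s["position"],np.array(m["cam_to_world"])[:3,3].round())
im=get_image("wrist");cv2.imwrite("pics/wA.png",im);pickle.dump((s,m),open("wA.pkl","wb"))
go([545,-97,195],rodM(86))
E
```

```text
18.225 [629.62521768 -93.79850491 197.40083264] [635. -14. 340.]
xyz [-0.01   -0.0841  0.0024] a [ 0.17  0.17 -0.53]
```

Request:
send_rows --increments '[{"x":0,"y":-0.042,"z":0,"ax":0,"ay":0,"az":-0.5,"grip":0.0},{"x":0,"y":-0.084,"z":0,"ax":0,"ay":0,"az":-0.5,"grip":0.0},{"x":0,"y":-0.084,"z":0,"ax":0,"ay":0,"az":-0.5,"grip":0.0},{"x":0,"y":-0.084,"z":0,"ax":0,"ay":0,"az":-0.5,"grip":0.0}]'

```text
time_s: 18.77
position: [546.8, -87.7, 197.9]
orientation: [2.296, 2.139, 0.004]
contact_force: [0.6, -1.0, -2.0]
finger_gap: 24.6
```

```bash
python3 - <<'E'
from h import *
import cv2,pickle
s=get_state();m=camera_model("wrist");print(s["time_s"],s["position"],np.array(m["cam_to_world"])[:3,3].round(), s["joint_vel"].round(2))
im=get_image("wrist");cv2.imwrite("pics/wB.png",im);pickle.dump((s,m),open("wB.pkl","wb"))
a=cv2.imread("pics/wA.png")[0:300,:400];b=im[0:300,160:560]
o=np.vstack([np.hstack([a,b])]);cv2.imwrite("pics/wAB.png",o)
E
```

```text
18.775 [546.83860404 -87.65518916 197.86076644] [551.  -8. 340.] [-0.    0.02 -0.02  0.    0.   -0.  ]
```

View pics/wAB.png

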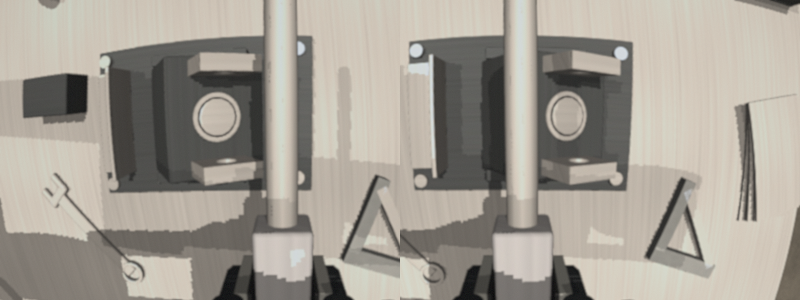

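Both wrist views show the pin disc concentric in its ring (A at (216,116), B at (327,116)), both ears, and the shank at column ~281. I triangulate the disc and check the shank against the tool frame.

```bash
cat > w.py <<'E'
from h import *
import cv2,pickle
np.set_printoptions(precision=2,suppress=True)
def wproj(m,P):
    T=np.linalg.inv(m["cam_to_world"]);c=T[:3,:3]@np.array(P)+T[:3,3];r=np.hypot(c[0],c[1]);f=210/np.tan(np.radians(m["fovy"]/2))
    return np.array([m["cx"],m["cy"]])+f*np.arctan2(r,c[2])*c[:2]/r
rays=[]
for k,c in(("A",(216,116)),("B",(327,116))):
    s,m=pickle.load(open(f"w{k}.pkl","rb"));im=cv2.imread(f"pics/w{k}.png");g=cv2.cvtColor(im,cv2.COLOR_BGR2GRAY)
    w=g[c[1]-35:c[1]+35,c[0]-35:c[0]+35]
    bg=cv2.threshold(cv2.resize(w,None,fx=6,fy=6,interpolation=cv2.INTER_CUBIC),0,255,cv2.THRESH_OTSU)[1]
    cs,_=cv2.findContours(bg,cv2.RETR_LIST,cv2.CHAIN_APPROX_NONE)
    for q in cs:
        if len(q)>150:
            e=cv2.fitEllipse(q); ctr=(np.array(e[0])+.5)/6-.5+np.array(c)-35
            print(k,len(q),ctr,np.array(e[1])/6)
    M=R.from_rotvec(s["orientation"]).as_matrix()
    for X in(60,80,95):
        P=s["position"]+M@np.array([X,0,-5.65]);q=wproj(m,P)
        row=g[int(round(q[1])),235:330].astype(float);gr=np.gradient(cv2.GaussianBlur(row[None],(1,1),0)[0])
        print(" shank X",X,"pred",q, "row",g[int(round(q[1])),255:312].tolist() if X==80 else "")
E
python3 w.py
```

```text
A 523 [216.29 117.19] [36.84 37.49]
A 163 [234.41 116.52] [ 2.45 11.88]
A 483 [216.6  116.47] [37.07 38.61]
A 837 [216.19 116.55] [47.38 49.72]
 shank X 60 pred [283.91 152.58] row 
 shank X 80 pred [283.94 105.27] row [50, 51, 51, 50, 51, 51, 49, 65, 77, 84, 104, 126, 142, 151, 162, 172, 181, 190, 197, 202, 205, 208, 211, 212, 212, 212, 212, 212, 211, 211, 209, 204, 203, 200, 195, 189, 180, 171, 164, 153, 142, 126, 105, 92, 96, 99, 100, 100, 101, 100, 99, 101, 100, 99, 100, 99, 109]
 shank X 95 pred [283.95  69.68] row 
B 311 [329.98  97.46] [42.68 75.51]
B 253 [323.18 105.83] [16.58 24.  ]
B 775 [325.84 115.45] [40.8 49.5]
B 891 [293.82 116.59] [  4.72 125.7 ]
 shank X 60 pred [283.89 152.52] row 
 shank X 80 pred [283.92 105.21] row [48, 46, 48, 45, 47, 48, 46, 46, 51, 75, 107, 131, 145, 155, 165, 176, 185, 194, 201, 207, 209, 212, 214, 215, 215, 216, 216, 215, 215, 214, 212, 208, 207, 203, 199, 192, 184, 175, 166, 155, 145, 127, 103, 83, 82, 83, 82, 83, 85, 83, 83, 88, 114, 152, 180, 192, 191]
 shank X 95 pred [283.93  69.64] row
```

```bash
cat >> w.py <<'E'
print("----")
D={"A":(216.3,116.6)}
s,m=pickle.load(open("wB.pkl","rb"));g=cv2.cvtColor(cv2.imread("pics/wB.png"),cv2.COLOR_BGR2GRAY)
c=(327,116);w=cv2.resize(g[81:151,292:362],None,fx=6,fy=6,interpolation=cv2.INTER_CUBIC)
for t in(90,110,130,150):
    cs,_=cv2.findContours(cv2.threshold(w,t,255,0)[1],cv2.RETR_LIST,cv2.CHAIN_APPROX_NONE)
    for q in cs:
        if len(q)>300: e=cv2.fitEllipse(q);print(t,len(q),(np.array(e[0])+.5)/6-.5+[292,81],np.array(e[1])/6)
print(g[116,295:365].tolist())
jx,jy,n,d=jig();print("pred disc",J0-1.5*jx+[0,0,94.6],"hole mid",J0-8.5*jx+[0,0,106.7])
for k,q in(("A",(216.3,116.6)),("B",(327,116.3))):
    s,m=pickle.load(open(f"w{k}.pkl","rb"));rays.append(ray(m,q,True));print(k,plane(rays[-1],94.6))
print("tri",tri(*rays))
# plate bolts at z12 for yaw (A: left column two bolts), ears' ends
for k,ps in(("A",[(104,61),(112,184)]),("B",[(176,50),(381,53),(180,181),(376,179)])):
    s,m=pickle.load(open(f"w{k}.pkl","rb"));print(k,[plane(ray(m,p,True),13)[:2] for p in ps])
E
python3 w.py | sed -n '/----/,$p'
```

```text
----
90 810 [325.77 115.42] [42.79 51.14]
90 909 [294.51 115.76] [  6.22 119.47]
110 790 [325.82 115.44] [41.45 50.09]
110 899 [294.12 116.5 ] [  5.35 122.88]
130 846 [326.67 115.52] [31.53 39.06]
130 774 [325.85 115.45] [40.47 49.2 ]
130 888 [293.69 115.83] [  4.43 126.72]
150 964 [326.57 115.52] [31.66 39.52]
150 756 [325.86 115.45] [39.56 48.17]
150 871 [293.01 110.25] [  2.98 132.84]
[144, 128, 105, 84, 81, 82, 84, 84, 83, 86, 110, 150, 180, 194, 184, 150, 124, 157, 193, 199, 190, 179, 177, 174, 175, 176, 175, 175, 175, 175, 173, 174, 174, 174, 173, 173, 173, 173, 172, 172, 170, 175, 184, 188, 189, 189, 183, 170, 167, 180, 174, 138, 98, 81, 80, 83, 82, 81, 82, 81, 81, 81, 81, 81, 81, 82, 80, 76, 81, 84]
pred disc [586.9 -18.   94.6] hole mid [593.88 -18.49 106.7 ]
A [585.24 -17.46  94.6 ]
B [585.07 -18.01  94.6 ]
tri (array([585.14, -17.75,  94.24]), np.float64(0.2809521639429033))
A [array([447.55,  62.55]), array([436.46, -76.01])]
B [array([449.29,  61.65]), array([656.17,  43.05]), array([438.34, -76.23]), array([646.29, -89.19])]
```

The triangulated disc height is 94.2 mm against 94.6 expected at home, so the pin is home. The relative estimate puts the hole axis at about (593.7, -18.4, 106.7) with insertion yaw 85.6°.

```bash
cat >> h.py <<'E'
def ins(s,dz=0,dx=0):
    a=np.radians(85.6); return np.array([593.7+dx,-18.4,101.05+dz])+s*np.r_[np.cos(a),np.sin(a),0], rodM(85.6)
E
python3 - <<'E'
from h import *
p,M=ins(-200,60);print(p);go(p,M)
E
```

```text
[ 578.35619437 -217.81055045  161.05      ]
xyz [-0.1274  0.0402  0.0368] a [0.27 0.19 0.34]
```

Request:
send_rows --increments '[{"x":-0.05,"y":0.015,"z":0,"ax":0,"ay":0,"az":0,"grip":0.0},{"x":-0.1,"y":0.03,"z":0.01,"ax":0,"ay":0,"az":0,"grip":0.0},{"x":-0.127,"y":0.04,"z":0.036,"ax":0.2,"ay":0.2,"az":0.3,"grip":0.0},{"x":-0.127,"y":0.04,"z":0.036,"ax":0.2,"ay":0.2,"az":0.3,"grip":0.0},{"x":-0.127,"y":0.04,"z":0.036,"ax":0.2,"ay":0.2,"az":0.3,"grip":0.0}]'

```text
time_s: 19.45
position: [577.5, -217.4, 161.0]
orientation: [-2.302, -2.132, -0.003]
contact_force: [-0.7, -0.2, -0.6]
finger_gap: 25.1
```

```bash
python3 - <<'E'
from h import *
print(get_state()["position"]);go(*ins(-200))
E
```

```text
[ 577.54291646 -217.37939682  161.04285551]
xyz [-0.0006  0.0009  0.06  ] a [-0.05 -0.05  0.  ]
```

Request:
send_rows --increments '[{"x":0,"y":0.001,"z":0.03,"ax":0,"ay":0,"az":0,"grip":0.0},{"x":0,"y":0.001,"z":0.055,"ax":0,"ay":0,"az":0,"grip":0.0},{"x":0,"y":0.001,"z":0.06,"ax":0,"ay":0,"az":0,"grip":0.0},{"x":0,"y":0.001,"z":0.06,"ax":0,"ay":0,"az":0,"grip":0.0}]'

```text
time_s: 19.95
position: [578.5, -217.2, 102.1]
orientation: [-2.303, -2.134, -0.003]
contact_force: [0.5, -0.1, -0.3]
finger_gap: 24.5
```

```bash
cat > r.py <<'E'
from h import *
s=get_state();a=np.radians(85.6);u=np.r_[np.cos(a),np.sin(a),0];v=np.r_[u[1],-u[0],0];q=s["position"]-ins(0)[0]
f=s["contact_force"];print(s["time_s"],"s",(q@u).round(2),"lat(+x)",(q@v).round(2),"dz",q[2].round(2),"F u/v/z",(f@u).round(1),(f@v).round(1),f[2].round(1),"gap",s["finger_gap"].round(1));go(*ins(-200))
E
python3 r.py; python3 - <<'E'
import cv2;from bench import *
cv2.imwrite("pics/wC.png",get_image("wrist"));cv2.imwrite("pics/sC.png",get_image("scene"))
E
```

```text
Traceback (most recent call last):
  File "r.py", line 3, in <module>
    f=s["contact_force"];print(s["time_s"],"s",(q@u).round(2),"lat(+x)",(q@v).round(2),"dz",q[2].round(2),"F u/v/z",(f@u).round(1),(f@v).round(1),f[2].round(1),"gap",s["finger_gap"].round(1));go(*ins(-200))
                                                                                                                                                                      ^^^^^^^^^^^^^^^^^^^^^
AttributeError: 'float' object has no attribute 'round'
```

Request:
send_rows --increments '[{"x":0.004,"y":0,"z":0.001,"ax":0,"ay":0,"az":0,"grip":0.0},{"x":0.008,"y":0,"z":0.001,"ax":0,"ay":0,"az":0,"grip":0.0},{"x":0.012,"y":0,"z":0.001,"ax":0,"ay":0,"az":0,"grip":0.0},{"x":0.016,"y":0,"z":0.001,"ax":0,"ay":0,"az":0,"grip":0.0}]'

```text
time_s: 20.55
position: [579.0, -201.4, 100.1]
orientation: [-2.303, -2.132, -0.002]
contact_force: [0.6, -0.2, -1.3]
finger_gap: 24.7
```

```bash
sed -i 's/s\["finger_gap"\].round(1)/s["finger_gap"]/' r.py; python3 r.py
```

```text
20.55 s -183.58 lat(+x) -0.58 dz -0.95 F u/v/z -0.2 0.6 -1.3 gap 24.710121843078205
xyz [-0.0164  0.0006 -0.001 ] a [-0.06 -0.02 -0.01]
```

Request:
send_rows --increments '[{"x":0.001,"y":0.0006,"z":-0.001,"ax":0,"ay":0,"az":0,"grip":0.0},{"x":0.004,"y":0.0006,"z":-0.001,"ax":0,"ay":0,"az":0,"grip":0.0},{"x":0.008,"y":0.0006,"z":-0.001,"ax":0,"ay":0,"az":0,"grip":0.0},{"x":0.012,"y":0.0006,"z":-0.001,"ax":0,"ay":0,"az":0,"grip":0.0}]'

```text
time_s: 21.05
position: [580.5, -189.6, 101.0]
orientation: [-2.303, -2.132, -0.002]
contact_force: [-0.3, -0.3, -1.8]
finger_gap: 24.7
```

```bash
python3 r.py
```

```text
21.05 s -171.68 lat(+x) 0.01 dz -0.02 F u/v/z -0.3 -0.3 -1.8 gap 24.676536890032484
xyz [-0.0283 -0.     -0.0001] a [-0.06 -0.02 -0.02]
```

Request:
send_rows --increments '[{"x":0.004,"y":0,"z":0,"ax":0,"ay":0,"az":0,"grip":0.0},{"x":0.008,"y":0,"z":0,"ax":0,"ay":0,"az":0,"grip":0.0},{"x":0.012,"y":0,"z":0,"ax":0,"ay":0,"az":0,"grip":0.0},{"x":0.016,"y":0,"z":0,"ax":0,"ay":0,"az":0,"grip":0.0},{"x":0.02,"y":0,"z":0,"ax":0,"ay":0,"az":0,"grip":0.0}]'

```text
time_s: 21.68
position: [582.1, -169.6, 101.1]
orientation: [-2.303, -2.132, -0.002]
contact_force: [-0.4, -0.6, -1.9]
finger_gap: 24.8
```

```bash
python3 r.py
```

```text
21.675 s -151.67 lat(+x) 0.04 dz 0.08 F u/v/z -0.6 -0.3 -1.9 gap 24.82433167745213
xyz [-0.0483 -0.     -0.0001] a [-0.06 -0.02 -0.01]
```

Request:
send_rows --increments '[{"x":0.007,"y":0,"z":0,"ax":0,"ay":0,"az":0,"grip":0.0},{"x":0.014,"y":0,"z":0,"ax":0,"ay":0,"az":0,"grip":0.0},{"x":0.021,"y":0,"z":0,"ax":0,"ay":0,"az":0,"grip":0.0},{"x":0.028,"y":0,"z":0,"ax":0,"ay":0,"az":0,"grip":0.0},{"x":0.035,"y":0,"z":0,"ax":0,"ay":0,"az":0,"grip":0.0}]'

```text
time_s: 22.3
position: [584.8, -134.5, 101.2]
orientation: [-2.303, -2.132, -0.002]
contact_force: [-0.3, 0.7, -1.2]
finger_gap: 24.8
```

Request:
send_rows --increments '[{"x":0.004,"y":0,"z":0,"ax":0,"ay":0,"az":0,"grip":0.0},{"x":0.008,"y":0,"z":0,"ax":0,"ay":0,"az":0,"grip":0.0},{"x":0.012,"y":0,"z":0,"ax":0,"ay":0,"az":0,"grip":0.0},{"x":0.016,"y":0,"z":0,"ax":0,"ay":0,"az":0,"grip":0.0},{"x":0.02,"y":0,"z":0,"ax":0,"ay":0,"az":0,"grip":0.0}]'

```text
time_s: 22.92
position: [586.3, -114.9, 101.3]
orientation: [-2.303, -2.132, -0.002]
contact_force: [-0.4, -0.4, -1.9]
finger_gap: 24.8
```

```bash
python3 r.py
```

```text
22.925 s -96.74 lat(+x) 0.07 dz 0.28 F u/v/z -0.4 -0.3 -1.9 gap 24.772829942384647
xyz [-1.033e-01 -0.000e+00 -1.000e-04] a [-0.06 -0.02 -0.02]
```

Request:
send_rows --increments '[{"x":0.004,"y":0,"z":0,"ax":0,"ay":0,"az":0,"grip":0.0},{"x":0.008,"y":0,"z":0,"ax":0,"ay":0,"az":0,"grip":0.0},{"x":0.012,"y":0,"z":0,"ax":0,"ay":0,"az":0,"grip":0.0},{"x":0.016,"y":0,"z":0,"ax":0,"ay":0,"az":0,"grip":0.0},{"x":0.016,"y":0,"z":0,"ax":0,"ay":0,"az":0,"grip":0.0}]'

```text
time_s: 23.55
position: [587.6, -98.8, 101.4]
orientation: [-2.302, -2.132, -0.002]
contact_force: [0.2, 0.0, -2.2]
finger_gap: 24.1
```

Request:
send_rows --increments '[{"x":0,"y":0,"z":-0.003,"ax":0,"ay":0,"az":0,"grip":0.0},{"x":0,"y":0,"z":-0.003,"ax":0,"ay":0,"az":0,"grip":0.0}]'

```text
time_s: 23.8
position: [587.1, -99.1, 103.3]
orientation: [-2.302, -2.131, -0.0]
contact_force: [1.4, 0.6, -10.3]
finger_gap: 24.8
```

```bash
python3 r.py; python3 - <<'E'
import cv2;from bench import *
cv2.imwrite("pics/wD.png",get_image("wrist"));cv2.imwrite("pics/sD.png",get_image("scene"))
E
```

```text
23.8 s -80.97 lat(+x) -0.38 dz 2.22 F u/v/z 0.7 1.4 -10.3 gap 24.762607296171094
xyz [-0.119   0.0004  0.0018] a [-0.15 -0.03 -0.02]
```

Lifting 3 mm meets about 8 N, so the shank is captive in the holes. I go back to neutral, release and retreat straight up.

Request:
send_rows --increments '[{"x":0,"y":0,"z":0.003,"ax":0,"ay":0,"az":0,"grip":0.0},{"x":0,"y":0,"z":0.003,"ax":0,"ay":0,"az":0,"grip":0.0},{"x":0,"y":0,"z":0.003,"ax":0,"ay":0,"az":0,"grip":0.05},{"x":0,"y":0,"z":0.003,"ax":0,"ay":0,"az":0,"grip":0.07},{"x":0,"y":0,"z":0.003,"ax":0,"ay":0,"az":0,"grip":0.085}]'

```text
time_s: 24.52
position: [587.8, -99.2, 101.8]
orientation: [-2.303, -2.132, -0.003]
contact_force: [0.7, 0.9, -0.8]
finger_gap: 77.9
```

Request:
send_rows --increments '[{"x":0,"y":0,"z":0,"ax":0,"ay":0,"az":0,"grip":0.085},{"x":0,"y":0,"z":-0.02,"ax":0,"ay":0,"az":0,"grip":0.085},{"x":0,"y":0,"z":-0.06,"ax":0,"ay":0,"az":0,"grip":0.085},{"x":0,"y":0,"z":-0.11,"ax":0,"ay":0,"az":0,"grip":0.085},{"x":0,"y":0,"z":-0.16,"ax":0,"ay":0,"az":0,"grip":0.085}]'

```text
time_s: 25.15
position: [587.5, -99.6, 262.8]
orientation: [-2.303, -2.132, -0.002]
contact_force: [0.3, -0.6, -0.5]
finger_gap: 84.7
```

Request:
send_rows --increments '[{"x":0,"y":0,"z":0,"ax":0,"ay":0,"az":0,"grip":0.085},{"x":0,"y":0,"z":0,"ax":0,"ay":0,"az":0,"grip":0.085},{"x":0,"y":0,"z":0,"ax":0,"ay":0,"az":0,"grip":0.085}]'

```text
time_s: 25.52
position: [587.0, -99.5, 259.6]
orientation: [-2.301, -2.13, 0.001]
contact_force: [0.3, -0.1, -0.3]
finger_gap: 85.0
```

```bash
cat > v.py <<'E'
from h import *
import cv2,pickle
np.set_printoptions(precision=1,suppress=True)
s=get_state();m=camera_model("wrist");print(s["time_s"],s["position"],s["contact_force"],s["finger_gap"])
im=get_image("wrist");cv2.imwrite("pics/wE.png",im);g=cv2.cvtColor(im,cv2.COLOR_BGR2GRAY)
def wproj(P):
    T=np.linalg.inv(m["cam_to_world"]);c=T[:3,:3]@np.array(P)+T[:3,3];r=np.hypot(c[0],c[1]);f=210/np.tan(np.radians(m["fovy"]/2))
    return np.array([m["cx"],m["cy"]])+f*np.arctan2(r,c[2])*c[:2]/r
H,_=ins(0);H[2]=106.7;a=np.radians(85.6);u=np.r_[np.cos(a),np.sin(a),0];v=np.r_[u[1],-u[0],0]
# brightness sampled in the plane of the rod's axis: rows = place along the axis, columns = across
for t in list(range(-120,-40,6))+list(range(-30,80,4)):
    q=[wproj(H+t*u+w*v) for w in range(-20,21,4)]
    print(t,q[5].round(),[int(g[int(round(b)),int(round(c))]) if 0<=b<420 and 0<=c<560 else -1 for c,b in q])
E
python3 v.py
```

```text
25.525 [587.  -99.5 259.6] [ 0.3 -0.1 -0.3] 85.02574118312654
-120 [284. 230.] [116, 109, 110, 115, 166, 122, 119, 98, 99, 97, 151]
-114 [284. 225.] [98, 123, 172, 170, 177, 172, 179, 179, 115, 97, 150]
-108 [284. 219.] [120, 110, 189, 183, 190, 184, 186, 185, 138, 111, 155]
-102 [284. 213.] [105, 100, 189, 186, 191, 184, 188, 186, 147, 172, 169]
-96 [285. 207.] [100, 95, 190, 185, 191, 183, 189, 187, 143, 173, 168]
-90 [285. 201.] [98, 96, 191, 187, 193, 184, 189, 187, 143, 174, 168]
-84 [285. 195.] [102, 97, 192, 187, 193, 186, 191, 188, 147, 174, 169]
-78 [285. 189.] [99, 95, 191, 188, 193, 187, 192, 188, 140, 170, 167]
-72 [285. 182.] [98, 96, 192, 189, 193, 186, 193, 188, 145, 168, 166]
-66 [285. 176.] [98, 95, 191, 190, 193, 187, 193, 189, 144, 168, 166]
-60 [285. 170.] [61, 57, 191, 189, 193, 187, 193, 188, 105, 99, 98]
-54 [285. 163.] [48, 48, 85, 87, 125, 148, 108, 84, 81, 82, 82]
-48 [285. 157.] [56, 60, 99, 99, 114, 176, 136, 50, 75, 78, 77]
-42 [285. 151.] [118, 116, 143, 178, 178, 178, 180, 180, 179, 180, 180]
-30 [285. 138.] [78, 77, 77, 83, 183, 199, 154, 76, 76, 74, 7
[... 1105 characters left out ...]
177, 176, 175]
42 [285.  59.] [119, 116, 153, 174, 172, 172, 172, 172, 171, 172, 171]
46 [285.  54.] [108, 119, 156, 173, 173, 176, 172, 147, 134, 148, 135]
50 [285.  50.] [86, 87, 88, 88, 175, 203, 168, 87, 95, 93, 95]
54 [285.  46.] [92, 93, 92, 91, 165, 200, 156, 93, 95, 94, 95]
58 [285.  42.] [91, 93, 93, 92, 115, 175, 105, 93, 93, 93, 94]
62 [285.  37.] [192, 189, 187, 192, 191, 190, 190, 192, 192, 189, 188]
66 [285.  33.] [190, 187, 185, 191, 190, 190, 190, 190, 192, 189, 185]
70 [285.  29.] [189, 189, 186, 191, 188, 190, 189, 190, 191, 189, 186]
74 [285.  25.] [188, 189, 186, 191, 189, 189, 191, 191, 192, 189, 186]
78 [285.  21.] [189, 188, 185, 191, 189, 190, 189, 191, 191, 188, 187]
```

The samples show the shank running through both ears and out to about +59 mm, with the handle starting at about -57 mm. Handing in.

```bash
python3 -c "
from bench import *
print(job_done(), get_state()['time_s'])"
```

```text
the job is handed in; nothing more can be done
the job is handed in; nothing more can be done
```

The pin is home, the mallet is back on the table, and the keeper rod is through both ears. I handed the job in at about 25.6 s of the 72 s; it reports no verdict.

**Pin:** I drove it down with four blows of the mallet face along its leaning axis. I then pressed to about 25 N with hardly any further travel, above the 14–17 N resistance. From two wrist views the pin's top measured 94.2 mm high, against 94.6 mm expected at home. I could not read the plunger's speed or the angle at the moment of impact, so the squareness and speed of the first blow rest on the commanded pose and speed.

**Mallet:** It slid or tilted a few mm in the grip during the blows, touching down 7 mm lower than when picked up. It stands upright near its original place; the handle is within about 2 px of the start picture in the scene view. In the top view the arm hid most of it.

**Rod:** It went in from the chamfered side with no noticeable force, and a 3 mm lift test met about 8 N, so it is held in the holes. After release, the last wrist image puts the tip about 59 mm from the midpoint (the far ear ends at 44) and the neck at about -57 mm.

**Not checked:** I did not measure the bystanders again at the end, though no unexpected contact showed on the way. One last picture was refused because the 12-picture limit was reached, so the final rod check was done on pixel values alone.

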